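# Snap the muddler between its spring clips

### The arm

A 7-joint arm with a two-finger parallel gripper is mounted at the origin on a cart in front of the work surface, level with it; the furniture and walls round the work are solid. World frame = base frame: x ahead of the robot, y to its left, z up, the work surface at z = 0. Lengths are in m, angles in rad, forces in N, time in s.
With the tool pointing down it reaches from about 0.4 to 0.9 m from the base axis. Payload 5.5 kg.
Tool frame: the origin (TCP) lies midway between the tips of the shut fingers; the grasp point (between the pads) lies 19 mm behind it (manip.grip_depth is the distance from the TCP to the grasp point, in m); z points along the fingers, x is the direction in which the jaws open and shut, and the axes are right-handed (so a half turn about z gives the same grasp; the last joint's range is limited). The gripper opens to 92 mm and grips with 3 to 60 N. Pads are 19 mm wide; open, the fingers measure 130 mm over their backs; the gripper's body (75 mm by 190 mm) begins 47 mm behind the grasp point.
Start: joints at [-0.982, 0.501, -0.427, 1.55, 0.221, 1.138, -0.21], TCP at [0.208, 0.616, 0.227] pointing down, gripper open.
Joint ranges: [-2.88, 2.88], [-0.31, 2.03], [-1.54, 1.56], [0.2, 2.42], [-1.41, 4.55], [0.19, 2.02], [-2.57, 2.57]. Speed limits (rad/s): [2.57, 2.57, 3.14, 3.14, 3.14, 3.14, 3.14].

### API

Orientations are given as a unit quaternion [x, y, z, w].
In Python, from bench import manip, effector, viewer gives the robot as it stands. Calls block until the motion is done:
- manip.move_pose(position, orientation): joint-space move of the TCP to a pose.
- manip.servo_line(position, ori=None, vel=0.15): straight line of the TCP; ori=None keeps the orientation; vel is the mean speed in m/s.
- manip.movej(angles): joint-space move.
- effector.open_jaws() and effector.close(f_grip=None): open the fingers fully, or close them until they stop; f_grip is the grip in N (None keeps the last).
- manip.sleep(seconds).
- manip.solve_ik(position, orientation): joint angles nearest the present ones, or None.
- viewer.get_image(name): name is "scene" or "top" or "wrist"; returns the picture (420x560x3 uint8, red, green, blue); there is no depth.
- viewer.get_calibration(name): a dict with "vfov" (degrees; the focal length in pixels is half the picture's height over the tangent of half this angle, whatever the lens; pixels are square), "cx", "cy" (the principal point, pixels), "dist_coeffs" ([k1, k2, p1, p2, k3] as OpenCV has them; the pictures are not rectified), "eye" and "attitude" of the camera in the world. Camera axes: x right, y down, z forward; pixel columns grow to the right and rows downward; lengths in m; the calibration is good to about 2 mm. A picture is of the moment at which its call begins: read the wrist's pose just before it. get_calibration takes no time and is no camera call; for the wrist camera it gives the pose at the moment of the call.
A pose or a line that the arm cannot do raises manip.PlanningError and nothing moves.
- manip.hand_in(): hands the job in, once; it reports no verdict.
Readings, each from a call of its own:
- manip.current_clock(): time.
- manip.current_q(): joint angles.
- manip.current_joint_velocities(): joint speeds.
- manip.current_tau(): joint torques, N m.
- manip.current_tool_pos(): TCP position.
- manip.current_tcp_rot(): TCP orientation.
- manip.current_force(): force on the tool from outside, world axes, zero at the start.
- manip.current_wrist_torque(): the same for the moment, N m.
- manip.current_finger_gap(): finger opening in m.
Only numpy, scipy, OpenCV 4.12 (cv2) and the standard library are available. Lean on these libraries where they do the work, as an engineer would, in place of code of your own. Each camera call takes 0.05 s, during which the arm holds its last target.

### The job

Put the wooden muddler away in its holder: lay it level along the holder over the two upright spring clips and press it straight down, so that its chamfered ends push the clips apart and it snaps in between them, home on both rests. Do not force it: stop pressing as soon as it is home, and leave the other things on the bar where they stand.

Things in the scene. Friction and masses are not known exactly. Their poses are not given: they have to be found in the camera images.
- muddler_mid (a point): Centre of the loose wooden bar muddler, about 160 g: light stick 136 mm long along its own y. Middle 60 mm: eight-sided grip, 30 mm across flats. Beyond: round shafts, 26 mm diameter, each with a dark ring; the last 6 mm of each end are chamfered to a 7 mm flat tip. Ends alike, either way round will do. It starts lying on the bar, centre 15 mm up.
- holder: Fixed holder; origin mid-underside of its dark board (196 mm along y, 80 mm along x, 12 mm thick), z up. A steel carriage stands over it on pillars, set by a thumbscrew anywhere within a 26 mm range of height: this is not measured, find it by feel. It carries two black V rests (y = -48 and +48 mm, 10 mm long) and an upright steel spring clip at each end. Nothing gives way but the clips.
- home_low (a point): Fixed point on the holder, 66 mm over its origin: where the muddler's centre lies when home (along the holder's y) with the carriage lowest; up to 26 mm higher otherwise. Pressed down, the ends meet the noses about 20 mm above home; resistance is greatest 12 mm above home, slight from 10 to 5 mm, and in the last 4 mm the clips pull it down onto the rigid rests. 30 mm below it is free between the rests.
- nose_left_low (a point): Nose of the left (+y) spring clip as it would stand with the carriage lowest; really up to 26 mm higher. Each clip is a 22 mm wide upright steel leaf with a round inward nose (4 mm radius) and above it an outward flare, 15 mm high. The noses are 126 mm apart at rest; each must yield 5 mm outward to let an end by.
- nose_right_low (a point): Nose of the right (-y) spring clip, likewise up to 26 mm higher. Pressing both ends in takes 8 to 16 N in all; past the noses the force turns to a pull of 3 to 8 N downward, then rises on the rests: let go there. A push of more than about 20 N is too hard. Let go while still on the noses, the muddler stays stuck half-way.
- jigger: Steel double jigger 43x43x76 mm, standing on the bar; bystander. Origin under its centre.
- pepper_mill: Turned wooden pepper mill 52x52x112 mm; bystander. Origin under its centre.
- tumbler_3: Clear tumbler 64x64x84 mm; bystander. Origin under its centre.
- goblet_3: Clear goblet 53x53x114 mm; bystander. Origin under its centre.
- cork_1: Wine cork 22x22x42 mm, standing; bystander. Origin under its centre.
- clip_left (a joint): Outward bend of the left (+y) spring clip, rad: 0 at rest, about 0.12 while the muddler's tip is passing its nose, about 0.05 to 0.08 with the muddler snapped in and home. Springs back by itself.
- clip_right (a joint): Outward bend of the right (-y) spring clip, rad: 0 at rest, about 0.12 while the muddler's tip is passing its nose, about 0.05 to 0.08 with the muddler snapped in and home. Springs back by itself.

How it is judged:
By the outcome, as a careful person would: the job done as asked, in the order asked, and still so for the second after the job is handed in, with the robot touching nothing.
It also fails if it takes over 67 s, if anything falls off the work surface, if the arm or the gripper's body presses on something with over 40 N, if the wrist force passes 120 N, or if a joint passes its speed limit or range.

## Working session

There is one attempt and no reset: what is moved stays moved. The work goes in short steps, each a Python script; the robot and the scene stay as the last script left them, time stands still between calls to the robot, and variables do not carry over. Pictures are saved under pics/ and viewed, and the job is handed in when it is done.

```bash
ls; mkdir -p pics; cat > h.py <<'E'
from bench import manip, effector, viewer
import numpy as np, cv2
def shot(n,f):
    im=viewer.get_image(n); cv2.imwrite('pics/'+f,im[:,:,::-1]); return im
E
python3 - <<'E'
from h import *
for n in ("scene","top","wrist"):
    print(n,viewer.get_calibration(n)); shot(n,n+'0.png')
print(manip.current_clock(),manip.current_tcp_rot(),manip.current_force(),manip.current_finger_gap(),manip.grip_depth)
E
```

```text
pics
scene {'vfov': 55.83496845049678, 'cx': 279.7672979439856, 'cy': 206.30265141920583, 'dist_coeffs': array([-0.02195206,  0.        ,  0.        ,  0.        ,  0.        ]), 'eye': array([ 0.02749348, -0.5222147 ,  0.71141132]), 'attitude': array([ 0.83067915, -0.4111336 ,  0.16380352, -0.3378013 ])}
top {'vfov': 47.23972882053646, 'cx': 266.82549032371264, 'cy': 216.24177711638134, 'dist_coeffs': array([-0.10000556,  0.        ,  0.        ,  0.        ,  0.        ]), 'eye': array([ 0.38254303, -0.17937749,  1.30577984]), 'attitude': array([ 0.71660611, -0.69644444,  0.01710599, -0.03388519])}
wrist {'vfov': 70.05473706667226, 'cx': 280.20808503411, 'cy': 206.41316173167985, 'dist_coeffs': array([-0.01479664,  0.        ,  0.        ,  0.        ,  0.        ]), 'eye': array([0.13988186, 0.63910191, 0.38433618]), 'attitude': array([0.80494206, 0.57787726, 0.07772685, 0.10993039])}
0.15 [ 8.12416849e-01  5.83076568e-01 -6.39923936e-04  4.12216107e-04] [-0.59885131  1.35568673 -0.09384707] 0.09176047497547227 0.0188
```

View pics/scene0.png

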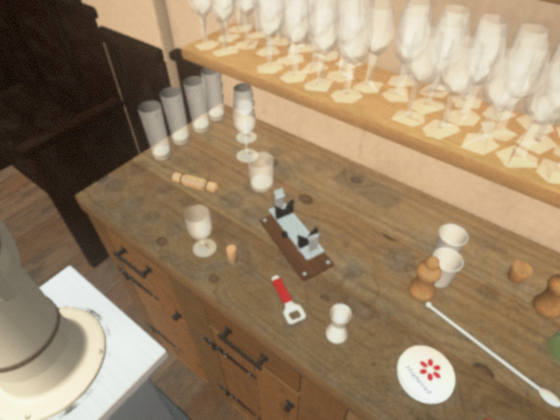

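View pics/top0.png

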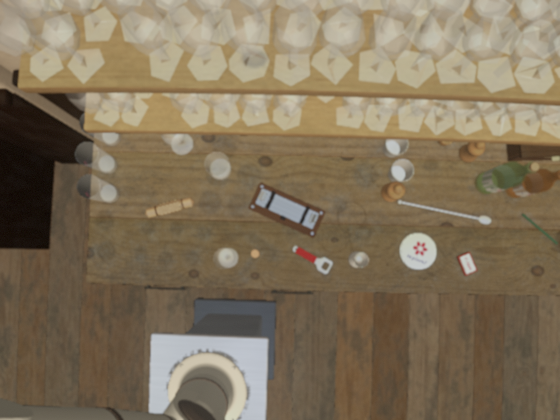

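View pics/wrist0.png

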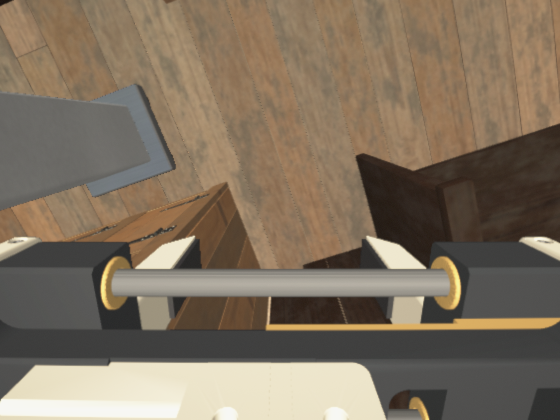

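Scene: muddler at about (195,182), holder around (296,240), with the shelf behind. Top: muddler at (169,208), holder at (287,209). Next I'll enlarge both and triangulate.

```bash
cat >> h.py <<'E'
from scipy.spatial.transform import Rotation as R
def ray(cal,uv):
    f=210/np.tan(np.radians(cal['vfov'])/2)
    K=np.array([[f,0,cal['cx']],[0,f,cal['cy']],[0,0,1]])
    p=cv2.undistortPoints(np.array([[uv]],float),K,cal['dist_coeffs'])[0,0]
    d=R.from_quat(cal['attitude']).apply([p[0],p[1],1]); return cal['eye'],d/np.linalg.norm(d)
def onz(cal,uv,z):
    o,d=ray(cal,uv); return o+d*(z-o[2])/d[2]
def proj(cal,P):
    f=210/np.tan(np.radians(cal['vfov'])/2)
    K=np.array([[f,0,cal['cx']],[0,f,cal['cy']],[0,0,1]])
    pc=R.from_quat(cal['attitude']).inv().apply(np.atleast_2d(P)-cal['eye'])
    return cv2.projectPoints(pc.reshape(-1,1,3),np.zeros(3),np.zeros(3),K,cal['dist_coeffs'])[0].reshape(-1,2)
def tri(rays):
    A=np.zeros((3,3));b=np.zeros(3)
    for o,d in rays:
        M=np.eye(3)-np.outer(d,d);A+=M;b+=M@o
    p=np.linalg.solve(A,b); return p,[np.linalg.norm((np.eye(3)-np.outer(d,d))@(p-o)) for o,d in rays]
def crop(src,dst,x0,y0,w,h,s):
    im=cv2.imread('pics/'+src)[y0:y0+h,x0:x0+w]; im=cv2.resize(im,None,fx=s,fy=s,interpolation=cv2.INTER_CUBIC)
    for k in range(0,w,10): cv2.putText(im,str(x0+k),(k*s,8),0,0.3,(0,255,255),1); cv2.line(im,(k*s,0),(k*s,4),(0,255,255),1)
    for k in range(0,h,10): cv2.putText(im,str(y0+k),(0,k*s+4),0,0.3,(0,255,255),1)
    cv2.imwrite('pics/'+dst,im)
E
python3 - <<'E'
from h import *
crop('top0.png','t1.png',135,175,100,75,8) if 0 else crop('top0.png','t1.png',140,170,190,75,4)
crop('scene0.png','s1.png',165,165,180,120,4)
E
```

```text
(no output)
```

View pics/t1.png

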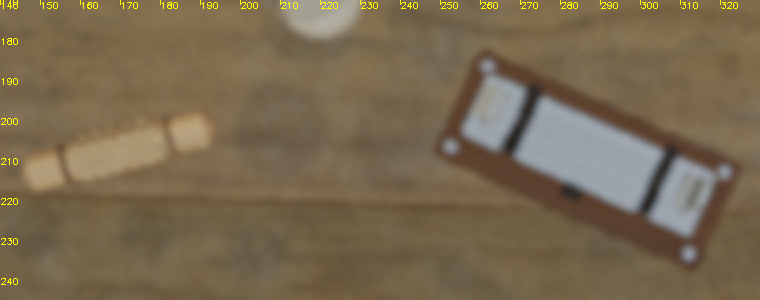

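View pics/s1.png

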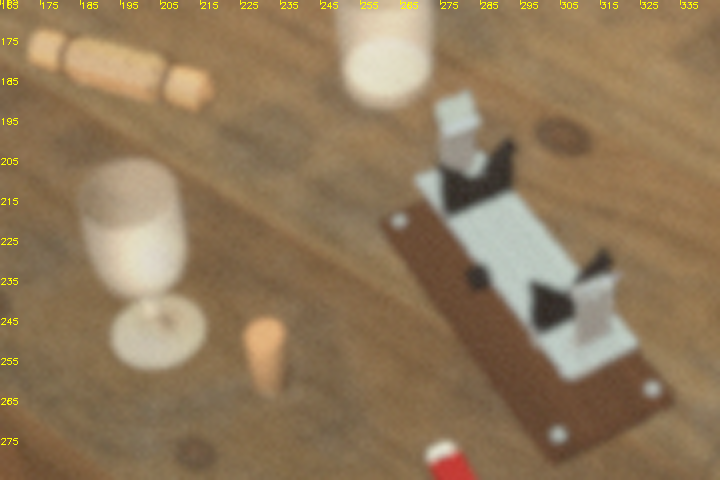

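```bash
python3 - <<'E'
from h import *
T=viewer.get_calibration('top');S=viewer.get_calibration('scene')
print('mud tri',tri([ray(T,(169,208.3)),ray(S,(194.5,182))]))
a,b=onz(T,(146.5,213.5),.015),onz(T,(192,203.3),.015);print(a,b,np.linalg.norm(a-b))
for s,t in [((265,220.),(251.5,206.3)),((304,273.7),(310.7,233)),((328,262),(319.8,212.7))]: print('screw',tri([ray(T,t),ray(S,s)]))
P=[onz(T,t,.014) for t in [(260.2,186.3),(251.5,206.3),(310.7,233),(319.8,212.7)]];print(np.array(P),np.mean(P,0))
for i in range(4): print(np.linalg.norm(P[i]-P[i-1]))
d=P[1]-P[2]+P[0]-P[3];print('yaw y',np.degrees(np.arctan2(d[1],d[0])))
# carriage plate corners
d=b-a; print('mud yaw',np.degrees(np.arctan2(-d[1],-d[0])))
E
```

```text
mud tri (array([0.49031326, 0.11679639, 0.02242239]), [np.float64(0.0016761395617173262), np.float64(0.0016761395617173494)])
[0.47377661 0.18128182 0.015     ] [0.50498948 0.05699044 0.015     ] 0.12815065453972718
screw (array([ 0.50252065, -0.10663454,  0.01484752]), [np.float64(0.0020090141149548208), np.float64(0.002009014114954818)])
screw (array([ 0.43448384, -0.26772193,  0.01421679]), [np.float64(0.0014780761198955924), np.float64(0.0014780761198956117)])
screw (array([ 0.49003826, -0.29133725,  0.01451001]), [np.float64(0.0018852832914474165), np.float64(0.001885283291447468)])
[[ 0.55633326 -0.12697335  0.014     ]
 [ 0.5012455  -0.10510023  0.014     ]
 [ 0.43357456 -0.26657235  0.014     ]
 [ 0.48897692 -0.28983621  0.014     ]] [ 0.49503256 -0.19712054  0.014     ]
0.17624184402384105
0.059271361290764435
0.17507884663302156
0.060088506844013255
yaw y 67.39704164145212
mud yaw 104.09697843871773
```

```bash
cat >> h.py <<'E'
def q(a): a=np.radians(a); return [np.cos(a/2),np.sin(a/2),0,0]
E
python3 - <<'E'
from h import *
for a in (14.1,-165.9): print(a,manip.solve_ik([.49,.119,.2],q(a)),manip.solve_ik([.49,.119,.0],q(a)))
for a in (-22.6,157.4): print(a,manip.solve_ik([.495,-.197,.2],q(a)),manip.solve_ik([.495,-.197,.07],q(a)))
E
```

```text
14.1 [-0.27230189  0.24139246 -0.02213473  1.95011101  0.00650397  0.95015605
 -0.05148608] [-0.24140444  0.56729935 -0.06069451  2.05768936  0.06583316  0.51837163
 -0.10372295]
-165.9 [-1.29978653  0.61194074  1.36539558  1.97812114 -0.67323625  1.12425779
 -2.54203753] [ 0.20559684  0.65730597 -0.61265818  2.04279459  0.63403704  0.63488391
  2.55097295]
-22.6 [-0.08630362  0.3152166   0.49978027  1.89845195 -0.1808432   0.9720654
  0.10075964] [-0.1202563   0.53781235  0.5641822   1.98867705 -0.42251316  0.7315223
  0.30596797]
157.4 [-0.63093957  0.68956467  1.36139572  1.91204487 -0.73909541  1.17794446
 -2.52925356] [-0.57597189  1.03580333  1.35060035  2.00056702 -1.14063178  1.17749154
 -2.2590084 ]
```

```bash
python3 - <<'E'
from h import *
manip.move_pose([.487,.06,.23],q(14.1))
print(manip.current_clock(),viewer.get_calibration('wrist'))
shot('wrist','w1.png')
E
```

```text
2.375 {'vfov': 70.05473706667226, 'cx': 280.20808503411, 'cy': 206.41316173167985, 'dist_coeffs': array([-0.01479664,  0.        ,  0.        ,  0.        ,  0.        ]), 'eye': array([0.46934305, 0.13165465, 0.38852717]), 'attitude': array([0.9832547 , 0.12286345, 0.01655995, 0.13356848])}
```

View pics/w1.png

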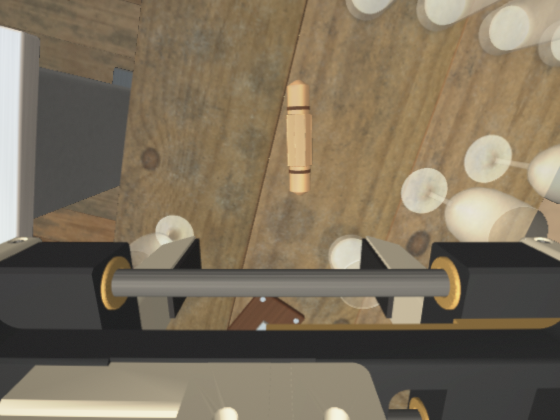

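```bash
python3 - <<'E'
from h import *
crop('w1.png','w1c.png',250,70,100,135,4)
T=viewer.get_calibration('top');S=viewer.get_calibration('scene');W=viewer.get_calibration('wrist')
for n,t,s,w in (('L',(146.5,213.5),(171.5,177),(297.5,82)),('R',(192,203.3),(217.5,187.5),(299.5,192))):
  print(n,tri([ray(T,t),ray(S,s),ray(W,w)]),onz(W,w,.015))
E
```

```text
L (array([0.47442094, 0.18215542, 0.01627904]), [np.float64(0.0013821908017827276), np.float64(0.0026880882277378055), np.float64(0.002828918387251511)]) [0.47722296 0.18177764 0.015     ]
R (array([0.5100377 , 0.05572578, 0.02150251]), [np.float64(0.005642268439542254), np.float64(0.003122577013073928), np.float64(0.0033615008912566977)]) [0.51382948 0.05589088 0.015     ]
```

View pics/w1c.png

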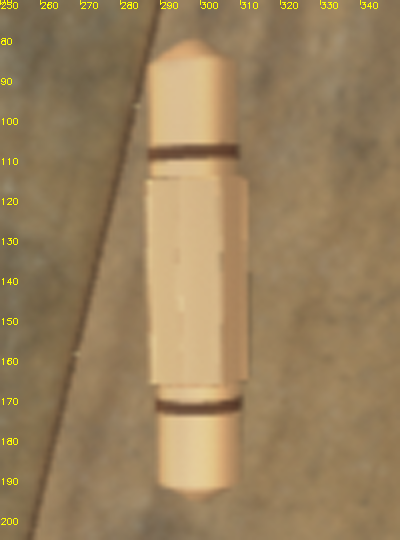

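```bash
python3 - <<'E'
from h import *
W=viewer.get_calibration('wrist')
for a,b in (((298.2,107.5),(299,171.5)),((298.3,114),(298.8,165.5)),((297.7,80),(299,193))):
  for z in (.015,.022):
    a1,b1=onz(W,a,z),onz(W,b,z); d=a1-b1; print(z,(a1+b1)/2,np.linalg.norm(d),np.degrees(np.arctan2(d[1],d[0])))
E
```

```text
0.015 [0.49585346 0.11789721 0.015     ] 0.07645082842496798 105.88487360712112
0.022 [0.49535664 0.11815365 0.022     ] 0.07501800389409141 105.88487360712114
0.015 [0.49577015 0.11794108 0.015     ] 0.06152069271962113 105.71898559663092
0.022 [0.49527489 0.1181967  0.022     ] 0.060367685492607154 105.71898559663083
0.015 [0.49521836 0.11920141 0.015     ] 0.13455452592816175 105.81509859186208
0.022 [0.49473344 0.11943341 0.022     ] 0.13203273473946914 105.81509859186207
```

```bash
python3 - <<'E'
from h import *
ax=np.array([np.cos(np.radians(105.8)),np.sin(np.radians(105.8)),0])
c=np.array([.4957,.1185,.12])
manip.servo_line(c-ax*.05,ori=q(15.8),vel=.2)
W=viewer.get_calibration('wrist');np.save('w2.npy',[W['eye'],W['attitude'][:3]]);print(W['eye'],W['attitude'],manip.current_clock())
shot('wrist','w2.png'); print(proj(W,[c*[1,1,0]+[0,0,.015]+ax*k for k in(.0375,-.0375,.068,-.068)]))
crop('w2.png','w2c.png',220,30,150,190,3)
E
```

```text
[0.4900045  0.14034624 0.27904556] [0.98145539 0.13627358 0.01856518 0.13352965] 3.1417
[[279.63703886 104.99035682]
 [279.66372409 192.3953912 ]
 [279.62544281  65.52544726]
 [279.67383855 224.40621949]]
```

View pics/w2c.png

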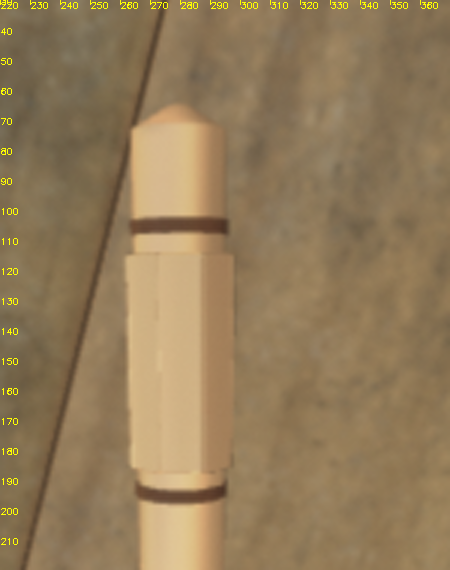

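The closer view matches the prediction: the rings fall at rows 105 and 193.5, and the axis is at column 280. Now I'll grasp it.

```bash
python3 - <<'E'
from h import *
c=np.array([.4957,.1185,.12])
manip.servo_line(c,ori=q(15.8),vel=.2)
f0=manip.current_force()
manip.servo_line([c[0],c[1],.003],vel=.12)
print(manip.current_tool_pos(),manip.current_force()-f0)
effector.close(f_grip=45)
print(manip.current_finger_gap(),manip.current_tool_pos(),manip.current_force()-f0)
manip.servo_line([c[0],c[1],.17],vel=.15)
print(manip.current_finger_gap(),manip.current_tool_pos(),manip.current_force(),f0,manip.current_clock())
shot('wrist','w3.png')
E
```

```text
[0.49633756 0.11855965 0.00357408] [-0.56969512  0.56307837  0.99980446]
0.029420095900095936 [0.49569738 0.11849316 0.00296221] [-1.29602796 -1.06974134  0.72908812]
0.029309728254319958 [0.4949084  0.11827256 0.16909522] [-0.36603375 -0.35744832 -1.41680279] [ 0.52979909  0.1357008  -0.43915295] 6.975
```

View pics/w3.png

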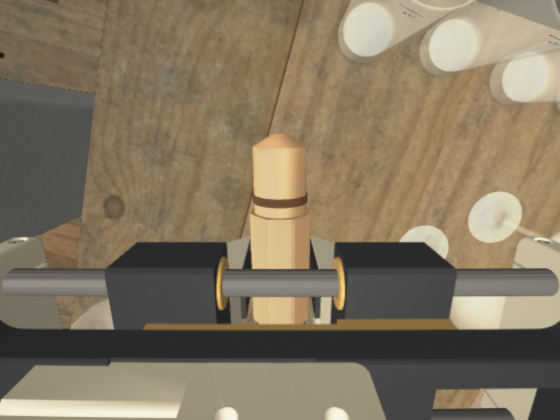

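```bash
python3 - <<'E'
from h import *
W=viewer.get_calibration('wrist');p=manip.current_tool_pos();r=R.from_quat(manip.current_tcp_rot())
for z in (.009,.012,.015): print(z,proj(W,[p+r.apply([0,-k,-z]) for k in (.068,.0375,.03)]))
import json
ya=np.array([np.cos(np.radians(67.4)),np.sin(np.radians(67.4)),0]);o=np.array([.495,-.197,.25])
cal={}
manip.move_pose(o-ya*.06,q(-22.6))
W=viewer.get_calibration('wrist');shot('wrist','w4.png');cal['4']={k:np.array(v).tolist() for k,v in W.items()}
manip.servo_line(o-ya*.14,vel=.25)
W=viewer.get_calibration('wrist');shot('wrist','w5.png');cal['5']={k:np.array(v).tolist() for k,v in W.items()}
json.dump(cal,open('cal.json','w'));print(manip.current_clock(),manip.current_tool_pos())
E
```

```text
0.009 [[279.98754614 132.97306397]
 [280.0031851  194.19842146]
 [280.00681875 208.2854623 ]]
0.012 [[279.98100374 133.16620995]
 [279.99729525 195.55842808]
 [280.00107642 209.89464849]]
0.015 [[279.97419014 133.36736332]
 [279.99117485 196.97170855]
 [279.99511246 211.56599159]]
9.0083 [ 0.44187688 -0.32488598  0.24960697]
```

View pics/w4.png

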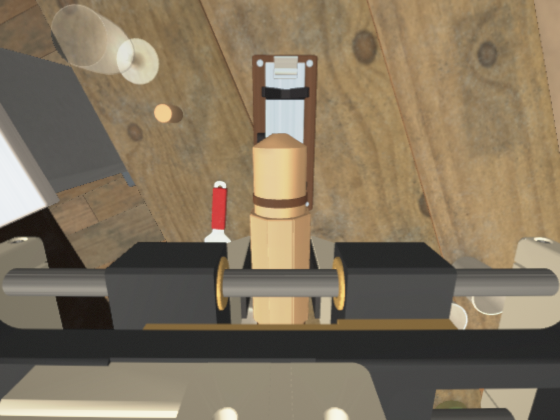

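View pics/w5.png

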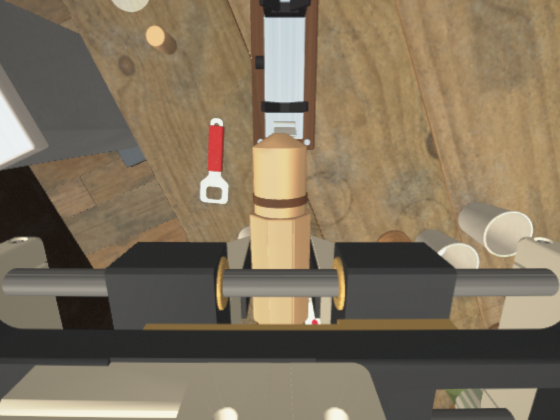

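```bash
python3 - <<'E'
from h import *
crop('w4.png','w4c.png',235,45,100,105,5)
crop('w5.png','w5c.png',235,0,100,150,4)
E
```

```text
(no output)
```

View pics/w4c.png

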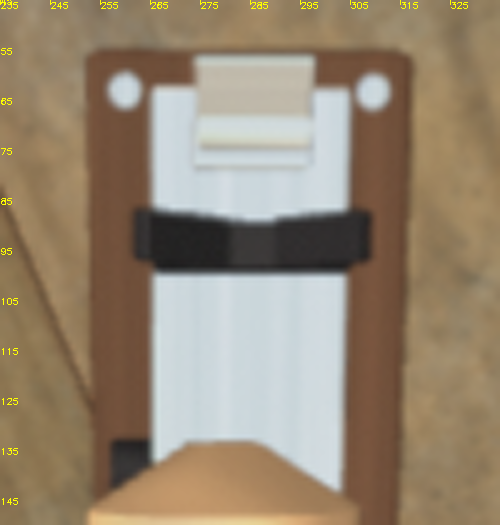

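View pics/w5c.png

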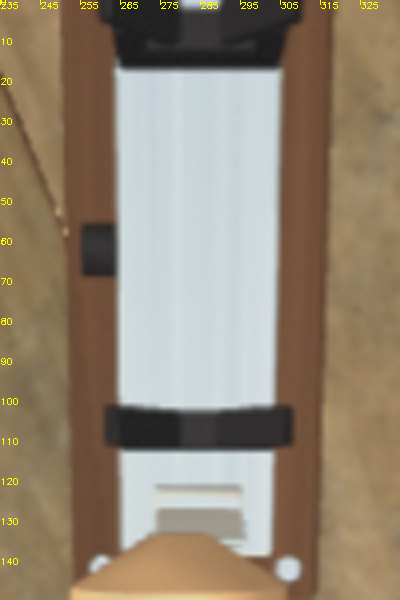

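```bash
cat > m.py <<'E'
from h import *
import json
C=json.load(open('cal.json'))
for v in C.values():
    for k in ('eye','attitude','dist_coeffs'): v[k]=np.array(v[k])
W4,W5=C['4'],C['5']
fl,fr=onz(W4,(259,62.5),.014),onz(W4,(308.7,62.8),.014)
nl,nr=onz(W5,(260,142),.014),onz(W5,(307,142),.014)
print(fl,fr,nl,nr,np.linalg.norm(fl-fr),np.linalg.norm(nl-nr),np.linalg.norm(fl-nl))
f,n=(fl+fr)/2,(nl+nr)/2;o=(f+n)/2;d=f-n;a=np.arctan2(d[1],d[0]);print('o',o,'yaw',np.degrees(a))
d=fr-fl;print(np.degrees(np.arctan2(d[1],d[0]))+90)
d=nr-nl;print(np.degrees(np.arctan2(d[1],d[0]))+90)
o[2]=0;ya=np.array([np.cos(a),np.sin(a),0]);xa=np.array([np.sin(a),-np.cos(a),0])
def hold(P): P=P-o; return np.array([P@xa,P@ya,P[2]])
# predicted rows for points at rest
def H(x,y,z): return o+xa*x+ya*y+np.array([0,0,z])
E
python3 - <<'E'
from m import *
for h in (0,.013,.026):
  print(h,'valley far W4',proj(W4,[H(0,43,0)*0+H(0,y,.05+h) for y in(.043,.053)]).tolist(),'near W5',proj(W5,[H(0,y,.05+h) for y in(-.043,-.053)]).tolist())
# z s.t. ray at valley passes holder y
for W,uv,y in ((W4,(285,90),.053),(W4,(285,97),.043),(W5,(284.5,102.5),-.043),(W5,(284.5,111.5),-.053)):
  for z in (.03,.04,.05,.06,.07,.08): print(uv,z,hold(onz(W,uv,z)).round(4)[:2])
E
```

```text
[ 0.50318773 -0.10717426  0.014     ] [ 0.55859383 -0.1303759   0.014     ] [ 0.435696  -0.2701684  0.014    ] [ 0.49165298 -0.29345887  0.014     ] 0.060067891048532364 0.06061047556858911 0.17641491906733306
o [ 0.49728264 -0.20029436  0.014     ] yaw 67.59499941915512
67.27820931674638
67.40189874081273
0 valley far W4 [[284.05578567666595, 99.74399450818466], [284.0859695732619, 90.3459342720916]] near W5 [[283.78293084652523, 103.29288175994269], [283.7866176180427, 112.4973989258274]]
0.013 valley far W4 [[284.1881563248683, 98.82194667052299], [284.2205382965582, 89.0528647947011]] near W5 [[283.90978127308074, 102.51778224931307], [283.91262700859386, 112.07803544018516]]
0.026 valley far W4 [[284.3311114399044, 97.82619732610411], [284.36595306573287, 87.65562638752931]] near W5 [[284.0467372490539, 101.68095329517276], [284.0485947939539, 111.62553598738722]]
(285, 90) 0.03 [0.0013 0.0554]
(285, 90) 0.04 [0.0012 0.0544]
(285, 90) 0.05 [0.001  0.0534]
(285, 90) 0.06 [0.0009 0.0523]
(285, 90) 0.07 [0.0008 0.0513]
(285, 90) 0.08 [0.0006 0.0503]
(285, 97) 0.03 [0.0013 0.0476]
(285, 97) 0.04 [0.0012 0.0467]
(285, 97) 0.05 [0.0011 0.0459]
(285, 97) 0.06 [0.0009 0.0451]
(285, 97) 0.07 [0.0008 0.0443]
(285, 97) 0.08 [0.0006 0.0435]
(284.5, 102.5) 0.03 [ 0.0011 -0.0409]
(284.5, 102.5) 0.04 [ 0.0009 -0.0415]
(284.5, 102.5) 0.05 [ 0.0008 -0.0421]
(284.5, 102.5) 0.06 [ 0.0007 -0.0428]
(284.5, 102.5) 0.07 [ 0.0006 -0.0434]
(284.5, 102.5) 0.08 [ 0.0004 -0.0441]
(284.5, 111.5) 0.03 [ 0.0011 -0.0512]
(284.5, 111.5) 0.04 [ 0.0009 -0.0515]
(284.5, 111.5) 0.05 [ 0.0008 -0.0519]
(284.5, 111.5) 0.06 [ 0.0007 -0.0523]
(284.5, 111.5) 0.07 [ 0.0006 -0.0527]
(284.5, 111.5) 0.08 [ 0.0004 -0.053 ]
```

```bash
python3 - <<'E'
from m import *
yaw=67.5
p=H(.0006,0,0)
manip.servo_line([p[0],p[1],.20],ori=q(yaw-90),vel=.2)
manip.servo_line([p[0],p[1],.128],vel=.15)
print(p,manip.current_tool_pos(),manip.current_clock(),manip.current_finger_gap())
F=[]
for i in range(8): F.append(manip.current_force()); manip.sleep(.02)
print(np.mean(F,0),np.std(F,0)); np.save('f0.npy',np.mean(F,0))
shot('wrist','w6.png');shot('scene','s6.png')
crop('w6.png','w6c.png',220,90,120,130,4)
crop('s6.png','s6c.png',220,130,160,140,5)
E
```

```text
[ 0.50318773 -0.10717426  0.014     ] [ 0.55859383 -0.1303759   0.014     ] [ 0.435696  -0.2701684  0.014    ] [ 0.49165298 -0.29345887  0.014     ] 0.060067891048532364 0.06061047556858911 0.17641491906733306
o [ 0.49728264 -0.20029436  0.014     ] yaw 67.59499941915512
67.27820931674638
67.40189874081273
[ 0.49783734 -0.20052305  0.        ] [ 0.49809358 -0.2015166   0.12864232] 10.525 0.02927884729294745
[ 0.24094079  0.12120215 -1.17953081] [0.23714706 0.40848381 0.38254638]
```

View pics/w6c.png

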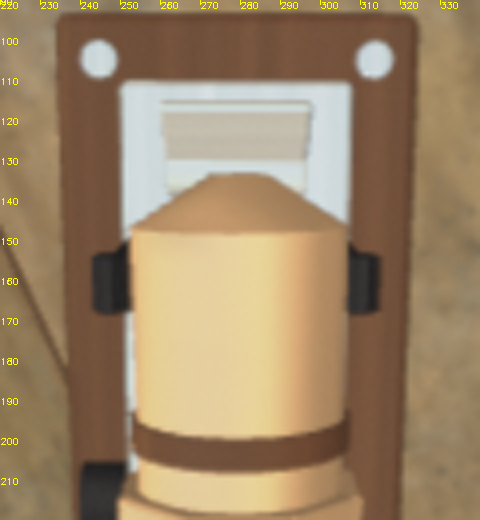

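View pics/s6c.png

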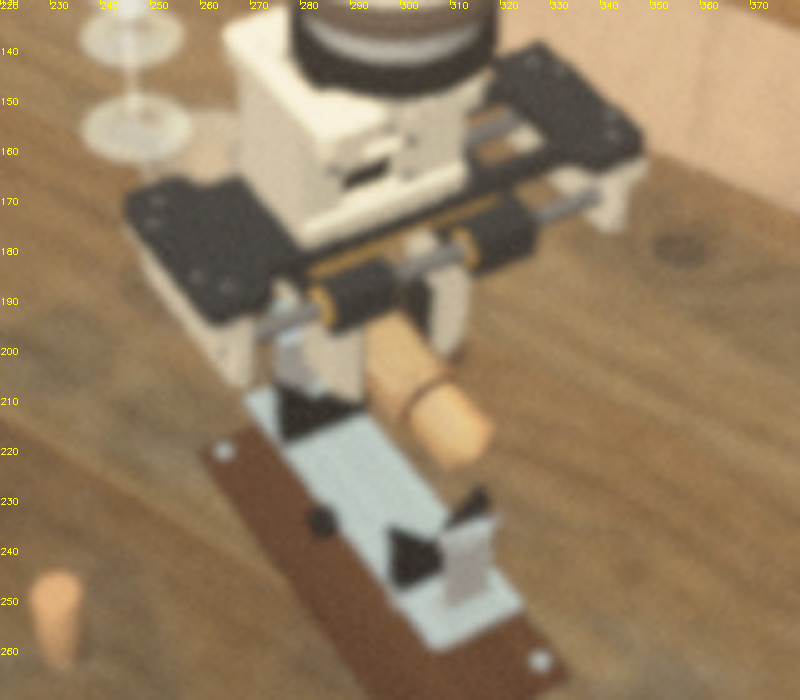

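```bash
python3 - <<'E'
from m import *
manip.sleep(.05)
W=viewer.get_calibration('wrist');p=manip.current_tool_pos();print(p,hold(p),W['eye'])
print(np.degrees(np.diff([0,0])),R.from_quat(manip.current_tcp_rot()).as_matrix().round(4))
for uv in ((244.2,104.5),(313,104.5)): print(hold(onz(W,uv,.014)))
print('flare top tip',[ (z,hold(onz(W,(278.5,115),z)).round(4)) for z in (.08,.09,.1,.11)])
ps=p+[0,0,.012]; print(proj(W,[p+ya*.068+[0,0,.012+e] for e in(-.0035,0.,.0035)]), proj(W,[p+ya*.062+[0,0,.025]]))
E
```

```text
[ 0.50318773 -0.10717426  0.014     ] [ 0.55859383 -0.1303759   0.014     ] [ 0.435696  -0.2701684  0.014    ] [ 0.49165298 -0.29345887  0.014     ] 0.060067891048532364 0.06061047556858911 0.17641491906733306
o [ 0.49728264 -0.20029436  0.014     ] yaw 67.59499941915512
67.27820931674638
67.40189874081273
[ 0.4985149  -0.20074577  0.12894704] [1.31130100e-03 5.23368258e-05 1.28947038e-01] [ 0.52568766 -0.13364602  0.28750674]
[0.] [[ 9.239e-01 -3.827e-01  1.800e-03]
 [-3.827e-01 -9.239e-01 -4.000e-04]
 [ 1.800e-03 -3.000e-04 -1.000e+00]]
[-0.02993239  0.08841606  0.014     ]
[0.02973062 0.08831979 0.014     ]
flare top tip [(0.08, array([0.    , 0.0779, 0.08  ])), (0.09, array([0.0001, 0.0776, 0.09  ])), (0.1, array([0.0001, 0.0774, 0.1   ])), (0.11, array([0.0002, 0.0771, 0.11  ]))]
[[280.69762089 132.82317033]
 [280.72012137 133.04434914]
 [280.74371378 133.2762629 ]] [[280.82924866 147.99545013]]
```

```bash
cat > press.py <<'E'
from m import *
f0=np.load('f0.npy')
p=H(-.0004,.0003,0)
def rd(n=4):
    F=[]
    for i in range(n):
        F.append(manip.current_force()-f0); manip.sleep(.012)
    F=np.mean(F,0); a=manip.current_tool_pos()
    return hold(a),np.array([F@xa,F@ya,F[2]])
E
python3 - <<'E'
from press import *
manip.servo_line([p[0],p[1],.106],vel=.08)
manip.sleep(.1)
z=.106; t0=manip.current_clock()
while True:
    h,F=rd(); print(round(z,4),(h*1e3).round(2),F.round(1))
    if F[2]>4 or z<.070 or abs(F[:2]).max()>6: break
    z-=.001
    manip.servo_line([p[0],p[1],z],vel=.02)
print(manip.current_clock()-t0,manip.current_clock())
E
```

```text
[ 0.50318773 -0.10717426  0.014     ] [ 0.55859383 -0.1303759   0.014     ] [ 0.435696  -0.2701684  0.014    ] [ 0.49165298 -0.29345887  0.014     ] 0.060067891048532364 0.06061047556858911 0.17641491906733306
o [ 0.49728264 -0.20029436  0.014     ] yaw 67.59499941915512
67.27820931674638
67.40189874081273
0.106 [-8.0000e-02  2.3000e-01  1.0624e+02] [ 0.1 -0.4 -0.4]
0.105 [ -0.28   0.3  105.18] [-0.3 -0.3 -0.2]
0.104 [ -0.47   0.27 103.96] [-0.2 -0.2 -0.4]
0.103 [ -0.48   0.31 102.91] [-0.3 -0.3 -0.4]
0.102 [ -0.47   0.28 101.93] [-0.3  0.2 -0.2]
0.101 [ -0.43   0.31 100.97] [ 0.2  0.  -0.2]
0.1 [-0.44  0.3  99.95] [-0.4 -0.1 -0.7]
0.099 [-0.44  0.3  98.96] [-0.1  0.  -0.5]
0.098 [-0.42  0.31 97.98] [-0.3 -0.  -0.9]
0.097 [-0.44  0.28 96.94] [ 0.3 -0.4  0.2]
0.096 [-0.42  0.3  95.96] [-0.2 -0.2 -0.5]
0.095 [-0.46  0.3  94.94] [-0.4 -0.5 -0.3]
0.094 [-0.41  0.22 93.96] [-0.2 -0.1 -0.3]
0.093 [-0.16  0.25 93.15] [ 0.1 -0.9  1.3]
0.092 [ 0.19  0.28 92.32] [ 0.4 -0.1  3.3]
0.091 [ 0.31  0.31 91.33] [ 1.  -0.3  4.3]
4.2834 15.6167
```

```bash
python3 - <<'E'
from press import *
z=.0905; t0=manip.current_clock(); peak=0; mn=99; why=''
while True:
    manip.servo_line([p[0],p[1],z],vel=.02)
    h,F=rd(); print(round(z,4),(h*1e3).round(2),F.round(1),round(manip.current_finger_gap()*1e3,2))
    peak=max(peak,F[2])
    if F[2]>19 or abs(F[:2]).max()>8: why='hard';break
    if h[2]<.080: mn=min(mn,F[2])
    if h[2]<.0785 and mn<-1 and F[2]>mn+2.5: why='home?';break
    if z<.072: why='deep';break
    z-=.0005 if h[2]<.079 else .001
print(why,peak,mn,manip.current_clock()-t0,manip.current_clock())
E
```

```text
[ 0.50318773 -0.10717426  0.014     ] [ 0.55859383 -0.1303759   0.014     ] [ 0.435696  -0.2701684  0.014    ] [ 0.49165298 -0.29345887  0.014     ] 0.060067891048532364 0.06061047556858911 0.17641491906733306
o [ 0.49728264 -0.20029436  0.014     ] yaw 67.59499941915512
67.27820931674638
67.40189874081273
0.0905 [ 0.26  0.34 90.91] [ 1.2 -0.7  6.5] 29.38
0.0895 [ 0.29  0.31 89.86] [ 1.4 -0.1  6.5] 29.54
0.0885 [ 0.3   0.29 88.89] [ 1.6 -0.4  6.3] 29.78
0.0875 [ 0.37  0.28 88.01] [ 1.4 -0.3  7.4] 29.5
0.0865 [ 0.43  0.42 86.97] [ 1.7 -0.4  7.5] 29.8
0.0855 [-2.000e-02  3.200e-01  8.559e+01] [ 2.5 -0.5  4.8] 29.62
0.0845 [-0.25  0.37 84.45] [ 2.3 -0.3  4.5] 29.3
0.0835 [-0.58  0.26 83.26] [ 2.3 -0.5  2.8] 29.37
0.0825 [-0.89  0.26 82.15] [ 1.8 -0.5  1.8] 29.5
0.0815 [-0.93  0.25 81.18] [ 0.6 -0.4  1.6] 29.39
0.0805 [-0.83  0.22 80.28] [ 0.4 -0.1  1.7] 29.28
0.0795 [-0.66  0.29 79.33] [-0.5 -0.3  2.3] 29.74
0.0785 [-0.47  0.29 78.39] [ 0.3 -0.   1.4] 29.76
0.078 [-0.36  0.25 77.93] [-0.2 -0.3  1. ] 29.08
0.0775 [-0.35  0.28 77.34] [ 0.9 -0.6 -0.5] 29.36
0.077 [-0.47  0.29 76.75] [ 1.2 -0.4 -2.8] 29.28
0.0765 [-0.6   0.3  76.27] [ 0.9 -0.3 -3.5] 29.82
0.076 [-0.63  0.35 75.77] [ 1.5 -0.2 -4.6] 29.54
0.0755 [-0.62  0.28 75.31] [ 1.2 -0.4 -5.1] 29.31
0.075 [-0.41  0.21 74.97] [ 0.6 -0.6 -4.8] 29.55
0.0745 [-0.15  0.26 74.65] [ 0.6 -1.4 -2.4] 29.97
home? 7.4735951255593935 -5.1381907937453475 5.950000000000001 21.5667
```

```bash
python3 - <<'E'
from press import *
z=.0745
for i in range(5):
    z-=.0003
    manip.servo_line([p[0],p[1],z],vel=.02)
    h,F=rd(); print(round(z,4),(h*1e3).round(2),F.round(1),manip.current_wrist_torque().round(2))
    if F[2]>1: break
shot('scene','s7.png')
crop('s7.png','s7c.png',220,130,160,140,5)
E
```

```text
[ 0.50318773 -0.10717426  0.014     ] [ 0.55859383 -0.1303759   0.014     ] [ 0.435696  -0.2701684  0.014    ] [ 0.49165298 -0.29345887  0.014     ] 0.060067891048532364 0.06061047556858911 0.17641491906733306
o [ 0.49728264 -0.20029436  0.014     ] yaw 67.59499941915512
67.27820931674638
67.40189874081273
0.0742 [2.000e-02 2.400e-01 7.446e+01] [ 1.2 -1.2 -0.9] [-0.29 -0.13 -0.06]
0.0739 [ 0.16  0.25 74.19] [ 1.3 -1.3  0.7] [-0.35 -0.28 -0.12]
0.0736 [ 0.4   0.26 74.02] [ 2.5 -1.1  2.2] [-0.47 -0.41 -0.1 ]
```

View pics/s7c.png

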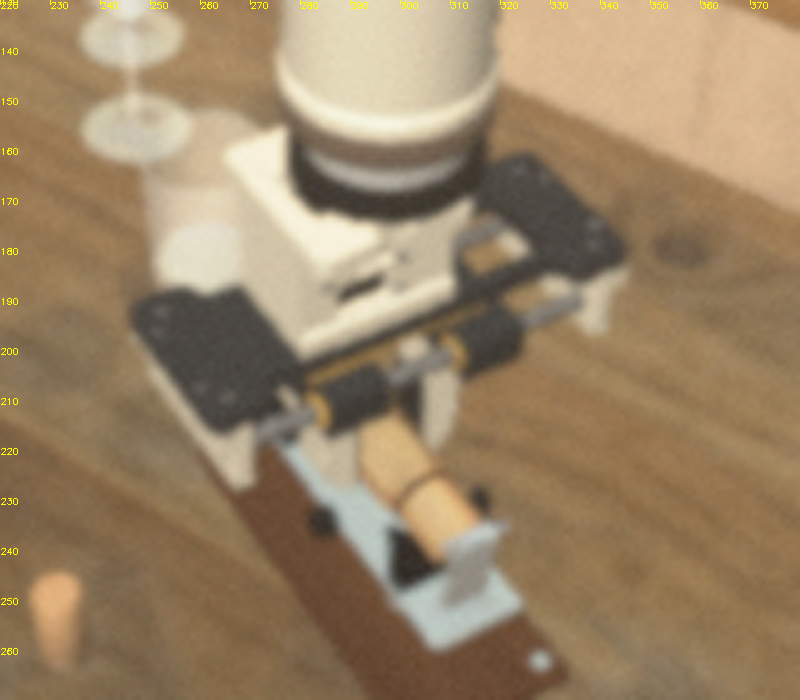

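The rests have taken the load (force from −5 N to +2 N), and the near end sits behind its clip. I'll let go now.

```bash
python3 - <<'E'
from press import *
effector.open_jaws()
h,F=rd();print(h,F,manip.current_finger_gap())
manip.servo_line([p[0],p[1],.2],vel=.12)
manip.servo_line(list(H(0,-.06,.22)),vel=.2)
print(manip.current_clock()); W=viewer.get_calibration('wrist')
shot('wrist','w8.png');shot('scene','s8.png');shot('top','t8.png')
crop('s8.png','s8c.png',220,150,140,120,5)
crop('t8.png','t8c.png',235,170,100,75,7)
for z in(.08,.086,.092): print(z,proj(W,[H(0,y,z) for y in(.068,.037,-.037,-.068)]).tolist())
E
```

```text
[ 0.50318773 -0.10717426  0.014     ] [ 0.55859383 -0.1303759   0.014     ] [ 0.435696  -0.2701684  0.014    ] [ 0.49165298 -0.29345887  0.014     ] 0.060067891048532364 0.06061047556858911 0.17641491906733306
o [ 0.49728264 -0.20029436  0.014     ] yaw 67.59499941915512
67.27820931674638
67.40189874081273
[-0.00037848  0.00028949  0.07362211] [-0.3121842  -0.37722842  1.14567802] 0.09174097904066038
25.2667
0.08 [[280.55574122731906, 59.71956698473599], [280.663139785792, 95.66722665443986], [280.89567725141984, 173.8944158454858], [280.98404962494, 203.76463203643482]]
0.086 [[280.55630298946636, 58.34241333747562], [280.66594731292633, 95.08335041448413], [280.9028660609467, 174.88585345673368], [280.9927218361376, 205.2998966509252]]
0.092 [[280.55688934561147, 56.90447767828579], [280.6688753535342, 94.47441318261272], [280.9103426864583, 175.91702879017515], [281.001731034416, 206.89493422968556]]
```

View pics/w8.png

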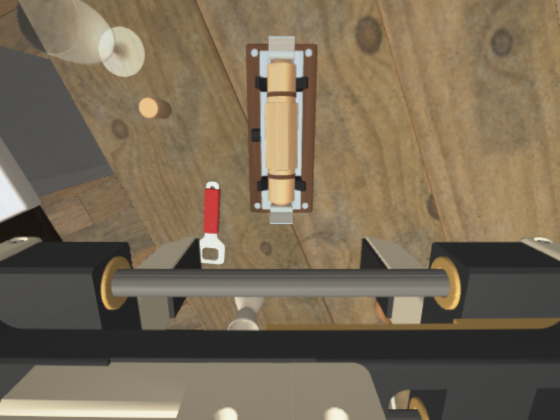

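View pics/s8c.png

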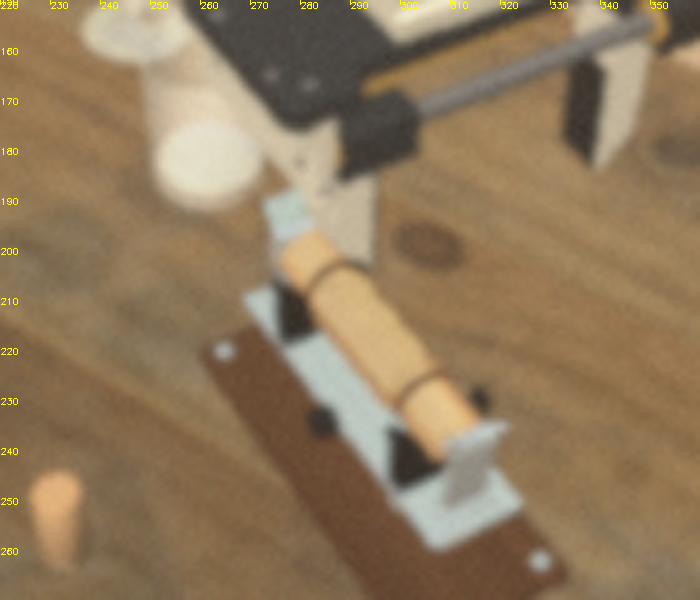

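The wrist view shows the muddler between both clips: rings at rows 93.5 and 176.5, axis at column 281. That matches the prediction for level and home. The bystanders look unmoved, so I'm handing in.

```bash
python3 - <<'E'
from h import *
print(manip.current_force(),manip.current_clock()); manip.hand_in()
E
```

```text
[-0.09388451 -0.16908826 -0.36078156] 25.4167
the job is handed in; nothing more can be done
```

The muddler is snapped into its holder and looks home on both rests. I handed the job in at 25.4 s of the 67 s allowed; the hand-in gives no verdict.

- **Finding and gripping:** I located the muddler and holder with the wrist camera. I gripped the muddler across its flats and carried it level over the clips.
- **Pressing:** I pressed it straight down in steps of 1 mm or less. It met the noses with its centre at about 105 mm. The push peaked at 7.5 N, turned to a pull of about 5 N, then rose to +2 N as the rests took the load. I let go there, with the centre at about 86 mm, which puts the carriage roughly 20 mm above its lowest setting.
- **Last checks:** With the gripper clear, the wrist picture shows the muddler centred between both clips. Its rings are within a pixel of where they should be for lying level at that height. The other things I could see in the wrist and scene pictures looked unmoved. I saved a last top picture but did not view it.
- **Disagreements:**
  - The fixed cameras and the wrist camera differed by 3–5 mm on the positions; I used the wrist camera.
  - The peak push was just under the stated 8–16 N.
  - The clip bend angles could not be read directly.

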